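# Pin the drilled block and hold the cast lever over it

## Robot

A 6-joint arm with a two-finger parallel gripper is mounted at the origin on the work surface. World frame = base frame: x ahead of the robot, y to its left, z up, the work surface at z = 0. Lengths are in mm, angles in rad, forces in N, time in s.
With the tool pointing down it reaches from about 425 to 1125 mm from the base axis. Payload 14.9 kg.
Tool frame: the origin (TCP) lies between the finger pads; the fingertips stand 22 mm ahead of it and the grasp point (between the pads) lies 3 mm ahead of it; z points along the fingers, y is the line along which they close (so a half turn about z gives the same grasp; the last joint's range is limited). The gripper opens to 91 mm and grips with 3 to 60 N. Pads are 32 mm wide; open, the fingers measure 118 mm over their backs; the gripper's body (76 mm by 178 mm) begins 60 mm behind the grasp point.
Start: joints at [-1.247, 0.379, 1.734, -0, 1.028, -0.033], TCP at [244.491, -655.929, 235.932] pointing down, gripper open.
Joint ranges: [-2.77, 2.77], [-0.74, 2.19], [0, 2.66], [-1.06, 4.2], [0.31, 2.87], [-3.08, 3.08]. Speed limits (rad/s): [1.89, 1.89, 2.39, 3.14, 3.14, 3.14].

## Interface

Orientations are given as a unit quaternion [x, y, z, w].
In Python, from cell import ctrl, eyes gives the robot as it stands.
- The arm moves only by the tool jog_arm, never from a script. Its argument "targets" is one flat list of numbers, 4 for each row, row after row: the shift along the world's x, y, z scaled (see below), then the turn about the world's z scaled (see below). In form: [tx, ty, tz, roll, tx, ty, tz, roll, ...]. A call has 1 to 8 rows; each row shifts and turns the commanded pose from where the row before left it; what a row does not reach is not made up. The controller multiplies each number of a shift by 0.02 m and each number of a turn by 5 degrees. A row lasts 1/10 s, in which the tool goes at most 50 mm and 8.59 degrees, less where a joint would pass 70% of its speed; a pose out of reach is approached as far as the arm can. A call with a number of a shift or a turn outside -1 to 1 is refused whole. A call with a gripper value outside its range is refused whole. "fingers" is the gripper's target within -1 to 1 (fully open at 1, half-way at 0, shut at -1), set as the call begins (left out, the last holds). The fingers move at their own pace and stop on an object; "newtons" is the grip in N (left out, the last holds). Time passes only in rows, so rows that do not move let the fingers close. It gives the time, the measured TCP pose, the force, the opening and the grip force at its end, in the units of the state.
- ctrl.observe(): the state, without advancing time (a new reading comes with each control period).
- eyes.read_camera(name): name is "side" or "top"; returns a dict with "img" (480x640x3 uint8, red, green, blue), "depth" (480x640 float32, mm along the optical axis (not along the pixel's ray), 0 where there is no reading), "fx", "fy", "cx", "cy" (pixels), "distortion" ([k1, k2, p1, p2, k3] as OpenCV has them; the pictures are not rectified), "pose" (4x4, takes a point from camera to world coordinates). Camera axes: x right, y down, z forward; pixel columns grow to the right and rows downward; lengths in mm; the calibration is good to about 2 mm. A picture is of the moment at which its call begins.
- ctrl.job_done(): hands the job in; it is judged then, once.
The state is a dict: "time": time; "joints": joint angles; "joint_velocities": joint speeds; "tau": joint torques, N m; "eef_pos": TCP position; "orientation": TCP orientation; "force": force on the tool from outside, world axes, zero at the start; "ft_torque": the same for the moment, N m; "finger_gap": opening from 0.0 (shut) to 1.0 (fully open); "finger_force": force on a finger pad.
Only numpy, scipy, OpenCV 4.12 (cv2) and the standard library are available. Lean on these libraries where they do the work, as an engineer would, in place of code of your own. Each camera call takes 0.05 s, during which the arm holds its last target. There are 200 camera calls.

## Task

Set up the drilled steel block for the brass lever: stand the thick pin in the wide bore and the thin pin in the narrow bore, each fully home. Then lift the cast brass lever by its balance point and finish while still holding it level above the block, its big ring end centred over the thick pin and its small eye over the thin pin, about 30 mm clear of the pin tops and touching neither pins nor block. Leave the small flat anvil, the jar, the hammer and the pliers alone.

Things in the scene. Friction and masses are not known exactly. Their poses are not given: they have to be found in the camera images.
- fixture_top (a point): Centre of the top face of the plain steel block, fixed to the bench, 200 (x) by 80 (y) by 35 mm high, sides square to its axes; the point is 35 mm above the bench. z is up; x runs along the block from the wide bore to the narrow bore.
- bore_wide (a point): Centre of the mouth of the wide blind bore, in the block's top face, 70 mm from the block's centre towards its -x end: 24.5 mm diameter, 22 mm deep, with a 2 mm chamfered edge. Axes as the block's.
- bore_narrow (a point): Centre of the mouth of the narrow blind bore, 70 mm from the block's centre towards its +x end: 16.5 mm diameter, 22 mm deep, with a 2 mm chamfered edge. Axes as the block's.
- pin_thick_mid (a point): Loose plain steel pin, 22 mm diameter, 60 mm long, about 0.17 kg, standing upright on the bench with its chamfered foot down; the point is on its axis, half-way up (30 mm above its foot), z along the axis. Fully home in its bore it stands 38 mm proud of the block.
- pin_thin_mid (a point): Loose plain steel pin, 14 mm diameter, 60 mm long, about 0.07 kg, standing upright on the bench with its chamfered foot down; the point is on its axis, half-way up (30 mm above its foot), z along the axis. Fully home in its bore it stands 38 mm proud of the block.
- lever_balance (a point): Balance point of the loose cast brass lever (about 0.6 kg): big ring, straight arm 14 mm wide and 14 mm thick, small eye; 140 mm between hole centres. Ring and eye stand on the bench. The point is mid-section in the arm, 25 mm above the lever's underside (arm spans 18 to 32 mm), 45 mm from the ring's centre, 95 mm from the eye's. x: along the arm from ring to eye; z up.
- lever_ring (a point): Centre of the lever's big upright ring (48 mm outside, 28 mm hole, 34 mm high), on the hole's axis, half-way up (17 mm above the lever's underside). Axes as lever_balance.
- lever_eye (a point): Centre of the lever's small eye (30 mm outside, 19 mm hole, 34 mm high), on the hole's axis, half-way up (17 mm above the lever's underside). Axes as lever_balance.
- anvil: Bystander: bright steel flat anvil block, 100 by 100 by 22 mm, with a few small brass clasps on it; origin at the centre of its underside.
- jar: Bystander: glass jar with a steel lid, 56 mm diameter, 70 mm high; origin at the centre of its underside.
- hammer: Bystander: hammer with a wooden handle, 240 mm long, lying down with its handle to its -x; origin under its middle.
- pliers: Bystander: pliers with black handles, about 130 mm long, lying flat, jaws to its +x; origin under the pivot.

How it is judged (in metres and radians):
On the way, in this order (a step that is already met when the one before it is completed fails the run):
1. both pins stand fully home in their own bores, let go (horizontal distance between pin_thick_mid and bore_wide below 0.005 m and z of each of pin_thick_mid, pin_thin_mid in the frame of fixture_top below 0.012 m and angle between each of pin_thick_mid, pin_thin_mid's own z axis and vertical below 0.15 rad and horizontal distance between pin_thin_mid and bore_narrow below 0.005 m and contact force between each of pin_thick, pin_thin and the fingers below 0.1 N), for 0.2 s.
2. the lever is lifted clear of the bench in the fingers (height (world z) of lever_balance above 0.06 m and contact force between lever and the fingers above 2 N), for 0.2 s.
At the end, for the whole second after the job is handed in: Both pins upright and home (within 4 mm) in their own bores; lever still in the fingers, held within 16 mm of its balance point, level within 0.1 rad, ring and eye within 12 mm of the wide and narrow bore axes, underside 12 to 60 mm above the pin tops, touching neither pins nor block (horizontal distance between pin_thick_mid and bore_wide below 0.005 m and z of each of pin_thick_mid, pin_thin_mid in the frame of fixture_top below 0.012 m and angle between each of pin_thick_mid, pin_thin_mid's own z axis and vertical below 0.15 rad and horizontal distance between pin_thin_mid and bore_narrow below 0.005 m and contact force between lever and the fingers above 2 N and horizontal distance between the grasp point and lever_balance below 0.016 m and angle between lever_balance's own z axis and vertical below 0.1 rad and horizontal distance between lever_ring and bore_wide below 0.012 m and horizontal distance between lever_eye and bore_narrow below 0.012 m and z of lever_balance in the frame of fixture_top between 0.075 and 0.123 m and contact force between lever and pin_thick below 0.1 N and contact force between lever and pin_thin below 0.1 N and contact force between lever and fixture below 0.1 N and linear speed of lever below 0.02 m/s); the arm keeps its last pose, push and grip.
It fails at once if the anvil is disturbed (distance of anvil from where it was at the start of the episode above 0.02 m).
It fails at once if the jar is disturbed (distance of jar from where it was at the start of the episode above 0.02 m).
It fails at once if the hammer is disturbed (distance of hammer from where it was at the start of the episode above 0.02 m).
It fails at once if the pliers are disturbed (distance of pliers from where it was at the start of the episode above 0.02 m).
It also fails if it takes over 72 s, if anything falls off the work surface, if the arm or the gripper's body presses on something with over 40 N, if the wrist force passes 120 N, or if a joint passes its speed limit or range.

## Working session

There is one attempt and no reset: what is moved stays moved. The work goes in short steps, Python scripts to look and compute and a tool call to move; the robot and the scene stay as the last step left them, time stands still between calls to the robot, and variables do not carry over. Pictures are saved under pics/ and viewed, at most 11 in all, crops included, and the job is handed in when it is done.

Besides the shell and the picture viewer there is one more tool, called after ">>>" as name(argument=value, ...) on one line, values as JSON. jog_arm: Moves the arm, as the interface text tells. Shifts and turns lie within -1 to 1; 1 stands for 0.02 m of shift or 5 degrees of turn. Its arguments: {"type":"object","properties":{"targets":{"type":"array","items":{"type":"number"}},"fingers":{"type":"number"},"newtons":{"type":"number"}},"required":["targets"]}

```bash
mkdir -p pics && cat > h.py <<'E'
import numpy as np, cv2
from cell import ctrl, eyes
def K(c): return np.array([[c['fx'],0,c['cx']],[0,c['fy'],c['cy']],[0,0,1.]])
def ray(c,uv):
    n=cv2.undistortPoints(np.array(uv,float).reshape(-1,1,2),K(c),np.array(c['distortion'],float)).reshape(-1,2)
    d=np.c_[n,np.ones(len(n))]; P=np.array(c['pose']); return P[:3,3], d@P[:3,:3].T
def onplane(c,uv,z):
    o,d=ray(c,uv); return o+d*((z-o[2])/d[:,2])[:,None]
def cloud(c):
    D=c['depth']; v,u=np.nonzero(D>0); o,d=ray(c,np.c_[u,v]); X=np.full(D.shape+(3,),np.nan); X[v,u]=o+d*D[v,u][:,None]; return X
def proj(c,X):
    P=np.linalg.inv(np.array(c['pose'])); r,_=cv2.Rodrigues(P[:3,:3]); return cv2.projectPoints(np.array(X,float).reshape(-1,1,3),r,P[:3,3],K(c),np.array(c['distortion'],float))[0].reshape(-1,2)
E
python3 - <<'E'
from h import *
print(ctrl.observe())
for n in('top','side'):
    c=eyes.read_camera(n); cv2.imwrite(f'pics/{n}0.png',c['img'][:,:,::-1]); print(n,np.round(c['pose'],3).tolist(),c['fx'],c['cx'],c['cy'],c['distortion'],(c['depth']>0).mean())
    np.save(f'{n}0.npy',c,allow_pickle=True)
E
```

```text
{'time': 0.0, 'joints': array([-1.24727639e+00,  3.79435211e-01,  1.73479988e+00,  2.55533489e-05,
        1.02848636e+00, -3.33412560e-02]), 'joint_velocities': array([ 0.0012658 , -0.00103159,  0.00073642, -0.00031607, -0.00049749,
       -0.00092947]), 'tau': array([ 2.96758619e-03, -7.63714528e+01, -4.34362435e+01,  6.51606289e-02,
        4.23410756e-02, -1.36985495e-04]), 'eef_pos': array([ 244.38498829, -655.54456861,  235.26014614]), 'orientation': array([ 9.84124466e-01,  1.77478780e-01, -7.07766134e-05, -5.60051432e-04]), 'force': array([-0.04882401,  0.86096726, -0.91787862]), 'ft_torque': array([ 0.00423717, -0.03168931, -0.01993309]), 'finger_force': 0.0, 'finger_gap': 0.9976545333036144}
top [[0.028, -0.998, 0.047, 563.231], [-0.999, -0.029, -0.016, 7.584], [0.017, -0.046, -0.999, 1261.615], [0.0, 0.0, 0.0, 1.0]] 439.12772891785613 320.8404205240737 234.65759303450122 [0.03287283 0.         0.         0.         0.        ] 0.9961783854166667
side [[-0.938, -0.234, 0.257, 258.225], [-0.347, 0.654, -0.672, 936.874], [-0.011, -0.719, -0.695, 1053.924], [0.0, 0.0, 0.0, 1.0]] 607.1527715893969 326.4112549231212 253.65373424709594 [-0.00259136  0.          0.          0.          0.        ] 0.99583984375
```

View pics/top0.png

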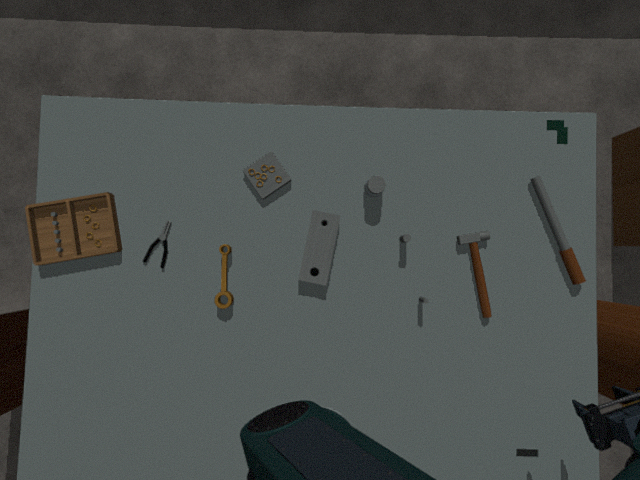

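View pics/side0.png

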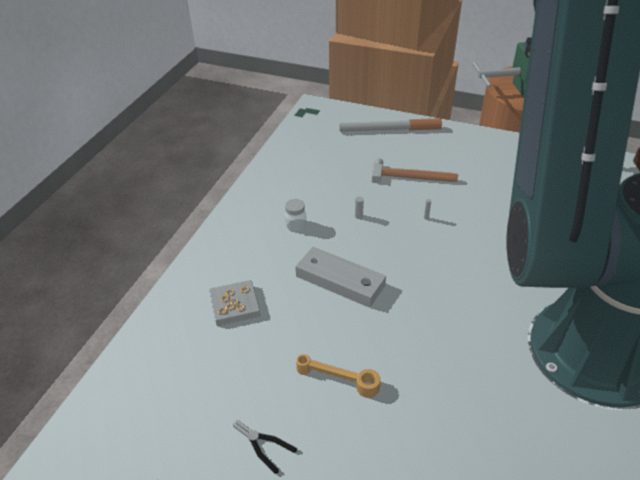

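The top view shows the wide bore at (314,272), the narrow bore at (325,223), the thick pin at (405,239), the thin pin at (423,300), the lever ring at (223,300) and the eye at (225,249). The side view shows the same: bores at (366,282) and (314,260), pins at (360,208) and (427,209), ring at (368,380) and eye at (303,362).

```bash
cat > m.py <<'E'
from h import *
def ell(m,c0,rad,mn=6):
    k=np.zeros(m.shape,np.uint8); cv2.circle(k,c0,rad,1,-1); m=(m.astype(np.uint8)&k)
    n,l,s,ce=cv2.connectedComponentsWithStats(m); 
    i=[j for j in range(1,n) if s[j,4]>=mn]; i=max(i,key=lambda j:s[j,4]); return ce[i],s[i,4],l==i
E
python3 - <<'E'
from m import *
T=np.load('top0.npy',allow_pickle=True).item(); S=np.load('side0.npy',allow_pickle=True).item()
for n,c,cs in(('top',T,[(314,272),(325,223),(404,238),(422,300),(223,300),(225,249)]),('side',S,[(366,282),(314,260),(360,200),(428,201),(369,380),(303,362)])):
    X=cloud(c); print(n,'bench',np.nanmedian(X[150:400,150:500,2]))
    tiles=[cv2.resize(c['img'][v-20:v+20,u-20:u+20],None,fx=6,fy=6,interpolation=cv2.INTER_NEAREST) for u,v in cs]
    cv2.imwrite(f'pics/{n}_t.png',np.vstack([np.hstack(tiles[:3]),np.hstack(tiles[3:])])[:,:,::-1])
    # block top from depth
    b=(abs(X[:,:,2]-35)<8)
    u0,v0=(320,248) if n=='top' else (341,275)
    ce,a,m=ell(b,(u0,v0),60); ys,xs=np.nonzero(m)
    r=cv2.minAreaRect(np.c_[xs,ys].astype(np.float32)); bp=cv2.boxPoints(r)
    Q=onplane(c,bp,35); print('block',Q.round(1).tolist(),Q.mean(0).round(1),np.nanmedian(X[m][:,2]))
    P=onplane(c,np.c_[xs,ys],35)[:,:2]; r=cv2.minAreaRect(P.astype(np.float32)); print('rect',r)
E
```

```text
top bench 0.29098544287421646
block [[494.5, 49.7, 35.0], [691.3, 15.8, 35.0], [677.6, -63.3, 35.0], [480.8, -28.8, 35.0]] [586.1  -6.6  35. ] 34.90843121430294
rect ((586.0982666015625, -6.731529235839844), (79.83450317382812, 199.8523406982422), 80.03951263427734)
side bench 0.12480078044313814
block [[690.3, 24.8, 35.0], [700.1, -72.0, 35.0], [480.1, -28.2, 35.0], [480.2, 61.5, 35.0]] [587.7  -3.5  35. ] 34.76245555442449
rect ((584.5892333984375, -1.8715400695800781), (88.8122787475586, 204.39309692382812), 79.98515319824219)
```

View pics/top_t.png

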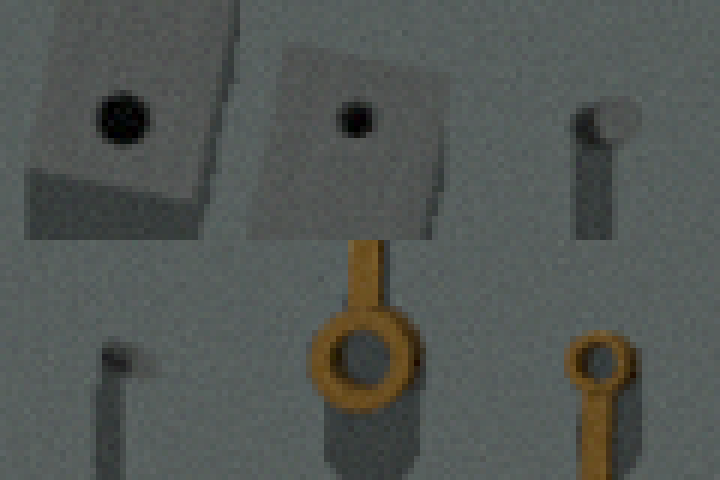

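View pics/side_t.png

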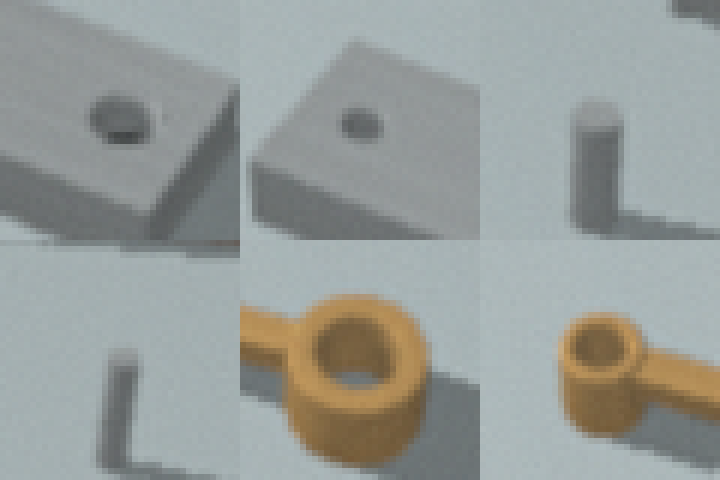

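The crops show both bores as dark discs, the pin tops as lighter ellipses (thick at about (406,238) in top, (360,199) in side) and the lever's ring and eye in brass. Next I'll measure these with masks and depth.

```bash
python3 - <<'E'
from m import *
T=np.load('top0.npy',allow_pickle=True).item(); S=np.load('side0.npy',allow_pickle=True).item()
for n,c,cs in(('top',T,[(314,272),(325,223),(406,238),(424,300),(223,300),(225,249)]),('side',S,[(366,282),(314,260),(360,200),(428,201),(369,380),(303,362)])):
    X=cloud(c); g=c['img'].astype(float).mean(2); hsv=cv2.cvtColor(c['img'],cv2.COLOR_RGB2HSV)
    for nm,(u,v) in(('wide',cs[0]),('narrow',cs[1])):
        loc=np.median(g[v-15:v+15,u-10:u+10]); 
        w=g[v-9:v+10,u-9:u+10]; ring=np.median(g[v-9:v+10,u-9:u+10])
        m=(g<ring*0.8) 
        ce,a,mm=ell(m,(u,v),9); ys,xs=np.nonzero(mm); h=cv2.convexHull(np.c_[xs,ys]); M=cv2.moments(h); hc=(M['m10']/M['m00'],M['m01']/M['m00'])
        print(n,nm,ce.round(2),a,onplane(c,[ce,hc],35).round(1).tolist())
    for nm,(u,v) in(('thick',cs[2]),('thin',cs[3])):
        Z=X[:,:,2]
        k=np.zeros(Z.shape,bool);k[v-14:v+20,u-14:u+15]=1
        m=k&(Z>52)&(Z<75)
        ys,xs=np.nonzero(m); 
        print(n,nm,'n',m.sum(),'zmax',np.nanmax(np.where(k,Z,np.nan)).round(1), 'px',xs.mean().round(2),ys.mean().round(2),'depthmean',X[m].mean(0).round(1),onplane(c,[(xs.mean(),ys.mean())],60).round(1).tolist())
    # lever
    br=(hsv[:,:,1]>90)&(hsv[:,:,0]>8)&(hsv[:,:,0]<30)
    um,vm=np.mean(cs[4:],axis=0); k=np.zeros(br.shape,np.uint8); cv2.circle(k,(int(um),int(vm)),60,1,-1)
    Z=X[:,:,2]; m=br&(k>0)
    top=m&(Z>30)
    for nm,(u,v),R in(('ring',cs[4],24),('eye',cs[5],15)):
        P=onplane(c,[(u,v)],34)[0,:2]
        # top face rim points: height 34, circle fit with hole
        for _ in range(5):
            q=top&(np.hypot(X[:,:,0]-P[0],X[:,:,1]-P[1])<R+6)&(Z>31.5)
            ys,xs=np.nonzero(q); Y=onplane(c,np.c_[xs,ys],34)[:,:2]
            (cx,cy),r=cv2.minEnclosingCircle(Y.astype(np.float32))
            P=np.array([cx,cy])
        print(n,nm,q.sum(),P.round(1),'r',round(r,1),'mean',Y.mean(0).round(1),np.median(Z[q]))
E
```

```text
top wide [313.94 271.34] 71 [[518.1, 4.7, 35.0], [517.9, 4.6, 35.0]]
top narrow [323.86 222.47] 36 [[655.3, -19.1, 35.0], [655.2, -19.3, 35.0]]
top thick n 53 zmax 63.8 px 406.21 237.55 depthmean [ 618.6 -245.7   59.9] [[618.6, -245.7, 60.0]]
top thin n 23 zmax 66.5 px 425.83 300.22 depthmean [ 449.3 -302.3   60.1] [[449.3, -302.3, 60.0]]
top ring 128 [440.1 254.7] r 28.6 mean [437.2 253.4] 34.08572819708445
top eye 50 [567.4 255.9] r 20.0 mean [569.4 255.6] 33.53428445580471
side wide [365.57 281.78] 60 [[518.4, 8.3, 35.0], [518.5, 8.0, 35.0]]
side narrow [313.5 260.5] 22 [[656.7, -16.4, 35.0], [656.7, -16.4, 35.0]]
side thick n 56 zmax 66.2 px 359.04 199.73 depthmean [ 617.2 -243.2   59. ] [[616.8, -242.0, 60.0]]
side thin n 27 zmax 62.5 px 428.04 201.22 depthmean [ 447.5 -298.    58.1] [[447.2, -295.7, 60.0]]
side ring 213 [438.9 261.6] r 28.7 mean [436.  259.8] 33.631218139647444
side eye 75 [566.8 258.8] r 19.5 mean [568.6 261.7] 33.6634193746421
```

Both views agree to about 3 mm, which is a camera bias. I'll start with the thin pin and close on it in two directions to get its true centre, which also gives me the bias.

>>> jog_arm(targets=[0.56,1,-0.25,-0.25,0.56,1,-0.25,-0.25,0.56,1,-0.25,-0.25,0.56,1,-0.25,-0.25,0.56,1,-0.25,-0.25,0.56,1,-0.25,-0.25,0.56,1,-0.25,-0.25,0.56,1,-0.25,-0.25], fingers=1, newtons=10)

```text
time: 0.9
eef_pos: [334.4, -494.9, 195.5]
orientation: [0.996, 0.091, -0.0, -0.0]
force: [0.9, -0.4, -0.4]
finger_gap: 1.001
finger_force: 0.0
```

>>> jog_arm(targets=[0.56,1,-0.25,-0.25,0.56,1,-0.25,-0.25,0.56,1,-0.25,-0.25,0.56,1,-0.25,-0.25,0.56,1,-0.25,-0.25,0.56,1,-0.25,-0.25,0.56,1,-0.25,-0.25,0.56,1,-0.25,-0.25])

```text
time: 1.7
eef_pos: [423.9, -335.0, 155.6]
orientation: [1.0, 0.003, -0.0, -0.0]
force: [-0.1, -0.2, 0.2]
finger_gap: 1.002
finger_force: 0.0
```

>>> jog_arm(targets=[0.62,0.87,-0.3,-0.09,0.62,0.87,0,0,0,0,0,0])

```text
time: 2.0
eef_pos: [449.1, -299.6, 149.6]
orientation: [1.0, 0.001, -0.0, -0.0]
force: [-0.2, -0.3, 0.5]
finger_gap: 1.003
finger_force: 0.0
```

>>> jog_arm(targets=[0,0,-1,0,0,0,-1,0,0,0,-1,0,0,0,-1,0,0,0,-1,0,0,0,-1,0,0,0,0,0])

```text
time: 2.7
eef_pos: [446.9, -300.7, 27.9]
orientation: [1.0, -0.0, -0.001, -0.001]
force: [0.7, 0.0, 1.3]
finger_gap: 1.002
finger_force: 0.0
```

>>> jog_arm(targets=[0,0,0,0,0,0,0,0,0,0,0,0,0,0,0,0,0,0,0,0,0,0,0,0,0,0,0,0,0,0,0,0], fingers=-1, newtons=5)

```text
time: 3.5
eef_pos: [448.5, -301.1, 29.9]
orientation: [1.0, -0.0, -0.0, -0.0]
force: [0.2, -0.2, 0.4]
finger_gap: 0.328
finger_force: 0.0
```

>>> jog_arm(targets=[0,0,0,0,0,0,0,0,0,0,0,0,0,0,0,0])

```text
time: 3.9
eef_pos: [448.5, -301.1, 29.9]
orientation: [1.0, -0.0, -0.0, -0.0]
force: [0.0, 0.0, -1.2]
finger_gap: 0.153
finger_force: 5.0
```

```bash
python3 - <<'E'
from h import *
print(ctrl.observe()['eef_pos'])
E
```

```text
[ 448.45527918 -301.09342555   29.88989544]
```

>>> jog_arm(targets=[0,0,0,0,0,0,0,0,0,0,0,0,0,0,0,1,0,0,0,1,0,0,0,1,0,0,0,1], fingers=-0.2)

```text
time: 4.6
eef_pos: [448.5, -301.1, 29.9]
orientation: [0.985, 0.175, 0.0, 0.0]
force: [0.2, -0.1, 0.1]
finger_gap: 0.398
finger_force: 0.0
```

>>> jog_arm(targets=[0,0,0,1,0,0,0,1,0,0,0,1,0,0,0,1,0,0,0,1,0,0,0,1,0,0,0,1,0,0,0,1])

```text
time: 5.4
eef_pos: [448.5, -301.1, 29.9]
orientation: [0.865, 0.502, 0.0, 0.0]
force: [-0.2, -0.4, 0.6]
finger_gap: 0.403
finger_force: 0.0
```

>>> jog_arm(targets=[0,0,0,1,0,0,0,1,0,0,0,1,0,0,0,1,0,0,0,1,0,0,0,1,0,0,0,0])

```text
time: 6.1
eef_pos: [448.5, -301.2, 29.9]
orientation: [0.707, 0.708, -0.0, 0.0]
force: [0.1, 0.9, 0.5]
finger_gap: 0.404
finger_force: 0.0
```

>>> jog_arm(targets=[0,0,0,0,0,0,0,0,0,0,0,0,0,0,0,0,0,0,0,0,0,0,0,0], fingers=-1)

```text
time: 6.7
eef_pos: [448.4, -301.1, 29.9]
orientation: [0.707, 0.707, -0.0, -0.0]
force: [0.3, 0.2, 0.3]
finger_gap: 0.155
finger_force: 5.0
```

>>> jog_arm(targets=[0,0,0,0,0,0,0,0,0,0,0.5,0,0,0,0.5,0,0,0,0,0], fingers=-0.5)

```text
time: 7.2
eef_pos: [449.3, -301.7, 51.7]
orientation: [0.707, 0.707, 0.0, 0.001]
force: [-0.3, -0.1, -1.0]
finger_gap: 0.248
finger_force: 0.0
```

>>> jog_arm(targets=[0,0,0,0,0,0,0,0,0,0,0,0,0,0,0,0], fingers=-1, newtons=20)

```text
time: 7.6
eef_pos: [448.6, -301.3, 50.1]
orientation: [0.707, 0.707, -0.0, 0.0]
force: [-1.5, 0.3, 8.5]
finger_gap: 0.148
finger_force: 20.0
```

>>> jog_arm(targets=[0,0,1,0,0,0,1,0,0,0,1,0,0,0,1,0,0,0,0,0])

```text
time: 8.1
eef_pos: [449.4, -301.8, 131.8]
orientation: [0.707, 0.707, 0.0, 0.002]
force: [-0.5, -0.2, -0.1]
finger_gap: 0.145
finger_force: 20.0
```

>>> jog_arm(targets=[0.7,0.95,0,0,0.7,0.95,0,0,0.7,0.95,0,0,0.7,0.95,0,0,0.7,0.95,0,0,0.7,0.95,0,0,0.7,0.95,0,0,0.7,0.95,0,0])

```text
time: 8.9
eef_pos: [560.4, -148.1, 128.6]
orientation: [0.707, 0.707, -0.0, -0.001]
force: [0.5, 0.2, -1.0]
finger_gap: 0.147
finger_force: 20.0
```

>>> jog_arm(targets=[0.7,0.95,0,0,0.7,0.95,0,0,0.7,0.95,0,0,0.7,0.95,0,0,0.7,0.95,0,0,0.7,0.95,-0.5,0,0.55,0.83,-0.5,0,0,0,0,0])

```text
time: 9.7
eef_pos: [655.3, -16.8, 107.4]
orientation: [0.707, 0.708, -0.001, -0.001]
force: [-1.4, -0.3, -1.1]
finger_gap: 0.147
finger_force: 20.0
```

```bash
python3 - <<'E'
from h import *
s=ctrl.observe(); print(s['eef_pos'],s['time'])
t=[]
for n in('top','side'):
    c=eyes.read_camera(n); np.save(f'{n}1.npy',c,allow_pickle=True)
    p=proj(c,[s['eef_pos']-[0,0,25]])[0].round().astype(int); print(n,p)
    u,v=p; t.append(cv2.resize(c['img'][v-35:v+35,u-35:u+35],(390,390),interpolation=cv2.INTER_NEAREST))
cv2.imwrite('pics/c1.png',np.hstack(t)[:,:,::-1])
print(ctrl.observe()['eef_pos'])
E
```

```text
[655.28480561 -16.7946829  107.39862085] 9.7
top [323 221]
side [314 246]
[654.78268812 -18.38136708 108.70235974]
```

View pics/c1.png

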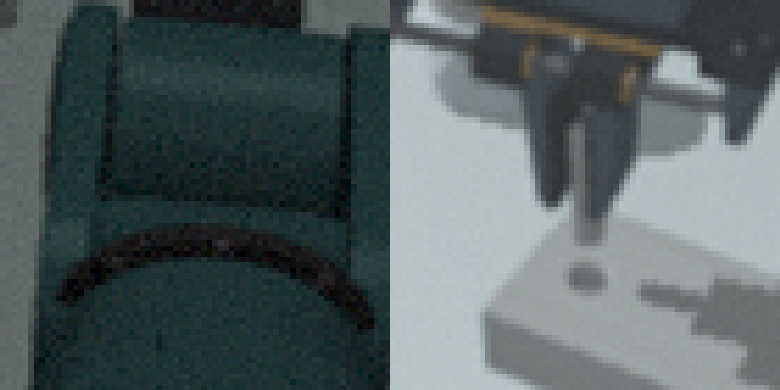

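The side tile shows the pin held between the fingers with its foot just above the narrow bore (bore at about (588,278), foot at (588,243)). The arm blocks the top view. The arm was still settling, so I'll take a fresh side picture and compare pin with bore.

```bash
cat > pb.py <<'E'
from m import *
import sys
def side(k=6):
    L=[eyes.read_camera('side') for _ in range(k)]; c=L[0]; c['img']=np.mean([x['img'].astype(float) for x in L],0); return c
def run(c,tcp,bore0,R,foot):   # bore0 guess xyz(35)
    g=c['img'].mean(2)
    P=proj(c,[[tcp[0],tcp[1],foot+h] for h in (0,4,8,12,16,20)]); print('proj axis',P.round(1).tolist())
    # edges of pin in rows
    for h in (2,4,6,8,10,12,14):
        u,v=proj(c,[[tcp[0],tcp[1],foot+h]])[0]; r=int(round(v)); x0=int(u)-14
        print(r,g[r,x0:x0+29].round(0).astype(int).tolist(),x0)
    b=proj(c,[bore0])[0].round().astype(int); print('bore patch',b)
    print(g[b[1]-12:b[1]+9,b[0]-10:b[0]+11].round(0).astype(int))
E
python3 - <<'E'
from pb import *
c=side(); s=ctrl.observe(); print(s['eef_pos'],s['time']); np.save('side2.npy',c,allow_pickle=True)
run(c,s['eef_pos'],[656.7,-16.4,35],7,s['eef_pos'][2]-49.8)
E
```

```text
[655.3694864  -19.0571855  110.20357785] 10.1
proj axis [[314.1, 252.2], [314.1, 251.0], [314.1, 249.8], [314.0, 248.6], [314.0, 247.3], [313.9, 246.1]]
252 [189, 189, 190, 190, 191, 191, 186, 175, 165, 159, 158, 152, 130, 112, 108, 107, 113, 136, 158, 161, 159, 158, 158, 158, 158, 161, 165, 167, 173] 300
251 [189, 190, 190, 190, 189, 189, 190, 185, 175, 162, 158, 152, 128, 113, 111, 105, 109, 130, 157, 161, 158, 158, 158, 160, 166, 173, 180, 184, 186] 300
250 [190, 189, 191, 189, 190, 189, 191, 190, 185, 172, 163, 152, 127, 114, 109, 103, 105, 129, 156, 161, 162, 164, 168, 173, 181, 186, 188, 188, 188] 300
250 [190, 189, 191, 189, 190, 189, 191, 190, 185, 172, 163, 152, 127, 114, 109, 103, 105, 129, 156, 161, 162, 164, 168, 173, 181, 186, 188, 188, 188] 300
249 [190, 190, 190, 190, 189, 190, 189, 189, 190, 186, 174, 155, 127, 112, 102, 89, 90, 119, 155, 169, 175, 181, 185, 186, 188, 188, 188, 187, 187] 300
249 [190, 190, 190, 190, 189, 190, 189, 189, 190, 186, 174, 155, 127, 112, 102, 89, 90, 119, 155, 169, 175, 181, 185, 186, 188, 188, 188, 187, 187] 300
248 [189, 190, 190, 189, 19
[... 1314 characters left out ...]
2 161 160 160 160 148 114 102 107 110 109 110 130 160 164 161
  160 160 159]
 [160 161 163 162 163 163 162 157 136 117 113 114 112 118 140 160 162 161
  160 161 156]
 [158 160 160 160 163 163 163 162 157 149 140 135 135 142 155 162 161 161
  161 161 154]
 [158 158 159 160 161 161 162 164 165 162 159 156 156 158 161 162 161 160
  161 161 158]
 [158 159 158 159 159 159 160 162 163 164 164 164 163 163 163 161 161 160
  162 161 161]
 [160 159 159 158 158 159 159 160 161 162 162 163 163 163 163 162 161 161
  161 161 161]
 [161 160 161 159 159 159 159 159 160 159 160 161 162 163 162 163 163 162
  162 161 162]
 [161 162 162 162 161 160 159 160 158 158 159 160 160 160 162 163 164 164
  164 163 163]]
```

```bash
python3 - <<'E'
from h import *
c=np.load('side2.npy',allow_pickle=True).item()
for q in ([313.32,260.35],[313.5,260.4]): print(onplane(c,[q],33).round(1))
a,b=proj(c,[[655.4,-18.6,33],[655.4,-13.6,33]]); print(a,b)
T=np.load('top0.npy',allow_pickle=True).item(); print(onplane(T,[[323.86,222.47],[313.94,271.34]],33).round(1))
E
```

```text
[[658.  -18.6  33. ]]
[[657.6 -18.6  33. ]]
[314.34827324 260.61375064] [313.59288377 261.9994758 ]
[[655.4 -19.2  33. ]
 [518.    4.7  33. ]]
```

>>> jog_arm(targets=[0.025,-0.01,-0.6,0,0,0,-0.6,0,0,0,-0.2,0,0,0,-0.2,0,0,0,0,0], newtons=8)

```text
time: 10.6
eef_pos: [655.1, -18.5, 76.4]
orientation: [0.707, 0.707, -0.001, -0.001]
force: [-1.6, 1.6, -1.9]
finger_gap: 0.149
finger_force: 8.0
```

>>> jog_arm(targets=[0,0,-0.2,0,0,0,-0.2,0,0,0,-0.2,0,0,0,0,0,0,0,0,0])

```text
time: 11.1
eef_pos: [655.4, -18.7, 65.4]
orientation: [0.707, 0.707, -0.0, -0.0]
force: [-3.4, 2.3, -3.0]
finger_gap: 0.152
finger_force: 8.0
```

```bash
python3 - <<'E'
from h import *
s=ctrl.observe(); print(s['eef_pos'],s['force'],s['ft_torque'])
E
```

```text
[655.43960019 -18.67577436  65.35321024] [-3.39914049  2.29003164 -2.97915358] [0.52611998 0.5705592  0.03155585]
```

>>> jog_arm(targets=[-0.03,0.02,-0.1,0,0,0,-0.05,0,0,0,0,0,0,0,0,0])

```text
time: 11.5
eef_pos: [655.5, -18.4, 63.0]
orientation: [0.707, 0.707, 0.0, 0.0]
force: [-2.8, 1.4, -0.7]
finger_gap: 0.152
finger_force: 8.0
```

>>> jog_arm(targets=[0,0,0,0,0,0,0,0,0,0,0,0], fingers=-0.5)

```text
time: 11.8
eef_pos: [655.8, -18.5, 63.1]
orientation: [0.707, 0.707, 0.0, 0.0]
force: [-0.5, 0.2, 0.7]
finger_gap: 0.25
finger_force: 0.0
```

```bash
python3 - <<'E'
from pb import *
c=side(4); s=ctrl.observe(); print(s['eef_pos'],s['time'],s['force'])
np.save('side3.npy',c,allow_pickle=True)
P=proj(c,[[655.1,-18.4,73],[655.1,-18.4,35]]);print(P)
u,v=P[0].astype(int); X=c['img'][v-35:v+35,u-45:u+45]; cv2.imwrite('pics/c2.png',cv2.resize(X,None,fx=7,fy=7,interpolation=cv2.INTER_CUBIC)[:,:,::-1])
E
```

```text
[655.50308636 -18.37987083  62.98866973] 12.0 [ 0.12451366 -0.71246441  0.20587954]
[[314.00828201 248.57737467]
 [314.41407245 260.10367268]][ WARN:0@12.667] global loadsave.cpp:1063 imwrite_ Unsupported depth image for selected encoder is fallbacked to CV_8U.
```

View pics/c2.png

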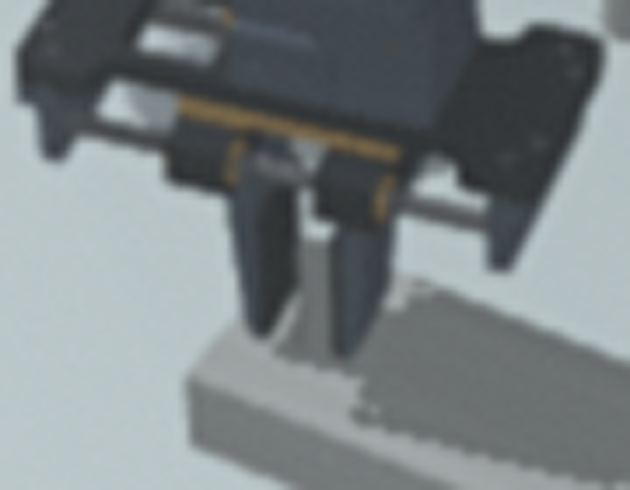

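The pin stands seated between the open fingers, upright at the block's narrow end (pin top at about (315,240) in the crop). Next is the thick pin.

>>> jog_arm(targets=[0,0,1,0,0,0,1,0,0,0,1,-1,0,0,1,-1,-0.15,-0.9,0,-1,-0.15,-0.9,0,-1,-0.15,-0.9,0,-1,-0.15,-0.9,0,-1])

```text
time: 12.8
eef_pos: [643.3, -91.0, 143.0]
orientation: [0.867, 0.498, 0.0, 0.0]
force: [0.0, -0.1, -0.3]
finger_gap: 0.251
finger_force: 0.0
```

>>> jog_arm(targets=[-0.15,-0.9,0,-1,-0.15,-0.9,0,-1,-0.15,-0.9,0,-1,-0.15,-0.9,0,-1,-0.15,-0.9,0,-1,-0.15,-0.9,0,-1,-0.15,-0.9,0,-1,-0.15,-0.9,0,-1], fingers=0.1)

```text
time: 13.6
eef_pos: [619.2, -235.1, 143.0]
orientation: [0.985, 0.172, 0.0, 0.0]
force: [0.3, -0.5, 0.3]
finger_gap: 0.552
finger_force: 0.0
```

>>> jog_arm(targets=[-0.06,-0.54,0,-1,0,0,0,-1,0,0,0,-1,0,0,0,-1,0,0,-1,0,0,0,0,0])

```text
time: 14.2
eef_pos: [617.1, -244.7, 121.1]
orientation: [1.0, 0.0, -0.001, -0.001]
force: [-0.7, 1.1, -0.1]
finger_gap: 0.549
finger_force: 0.0
```

>>> jog_arm(targets=[0,0,-1,0,0,0,-1,0,0,0,-1,0,0,0,-1,0,0,0,-0.63,0,0,0,0,0])

```text
time: 14.8
eef_pos: [617.4, -244.8, 29.1]
orientation: [1.0, 0.0, -0.001, -0.0]
force: [0.4, 0.5, 0.5]
finger_gap: 0.549
finger_force: 0.0
```

>>> jog_arm(targets=[0,0,0,0,0,0,0,0,0,0,0,0,0,0,0,0,0,0,0,0,0,0,0,0], fingers=-1, newtons=5)

```text
time: 15.4
eef_pos: [618.6, -245.3, 31.0]
orientation: [1.0, -0.0, 0.0, 0.0]
force: [-1.3, 0.9, 6.8]
finger_gap: 0.239
finger_force: 5.0
```

>>> jog_arm(targets=[0,0,0,0,0,0,0,0,0,0,0,0,0,0,0,1,0,0,0,1,0,0,0,1,0,0,0,1,0,0,0,1], fingers=0.0)

```text
time: 16.2
eef_pos: [618.1, -245.1, 30.2]
orientation: [0.976, 0.218, -0.0, -0.0]
force: [0.0, 0.3, 0.5]
finger_gap: 0.503
finger_force: 0.0
```

>>> jog_arm(targets=[0,0,0,1,0,0,0,1,0,0,0,1,0,0,0,1,0,0,0,1,0,0,0,1,0,0,0,1,0,0,0,1])

```text
time: 17.0
eef_pos: [618.1, -245.1, 30.2]
orientation: [0.842, 0.539, -0.0, -0.0]
force: [0.1, 0.1, -0.6]
finger_gap: 0.501
finger_force: 0.0
```

>>> jog_arm(targets=[0,0,0,1,0,0,0,1,0,0,0,1,0,0,0,1,0,0,0,1,0,0,0,0])

```text
time: 17.6
eef_pos: [618.1, -245.1, 30.2]
orientation: [0.707, 0.708, -0.0, -0.0]
force: [0.2, -0.8, 0.0]
finger_gap: 0.499
finger_force: 0.0
```

>>> jog_arm(targets=[0,0,0,0,0,0,0,0,0,0,0,0,0,0,0,0,0,0,0,0,0,0,0,0], fingers=-1)

```text
time: 18.2
eef_pos: [618.2, -245.1, 30.3]
orientation: [0.707, 0.707, -0.0, -0.0]
force: [-0.1, 0.5, -0.3]
finger_gap: 0.24
finger_force: 5.0
```

Centred in both directions. Now I'll regrasp 20 mm higher, lift, and carry it over the wide bore at about (517.5, 5.5).

>>> jog_arm(targets=[0,0,0,0,0,0,0,0,0,0,0.5,0,0,0,0.5,0,0,0,0,0], fingers=-0.3)

```text
time: 18.7
eef_pos: [619.3, -245.6, 52.4]
orientation: [0.707, 0.707, 0.001, 0.001]
force: [-0.7, 0.3, -0.5]
finger_gap: 0.352
finger_force: 0.0
```

>>> jog_arm(targets=[0,0,0,0,0,0,0,0,0,0,0,0,0,0,0,0], fingers=-1, newtons=25)

```text
time: 19.1
eef_pos: [618.2, -245.1, 50.4]
orientation: [0.707, 0.707, -0.0, -0.0]
force: [-1.0, -0.3, 7.0]
finger_gap: 0.235
finger_force: 25.0
```

>>> jog_arm(targets=[0,0,1,0,0,0,1,0,0,0,1,0,0,0,1,0,0,0,1,0,-0.4,1,0,0,-0.4,1,0,0,-0.4,1,0,0])

```text
time: 19.9
eef_pos: [593.0, -183.6, 149.5]
orientation: [0.707, 0.707, -0.0, -0.001]
force: [0.2, 0.4, -2.4]
finger_gap: 0.236
finger_force: 25.0
```

>>> jog_arm(targets=[-0.4,1,0,0,-0.4,1,0,0,-0.4,1,0,0,-0.4,1,0,0,-0.4,1,0,0,-0.4,1,0,0,-0.4,1,0,0,-0.4,1,0,0])

```text
time: 20.7
eef_pos: [529.3, -23.5, 150.3]
orientation: [0.707, 0.707, 0.0, 0.0]
force: [-0.0, -0.5, -2.1]
finger_gap: 0.237
finger_force: 25.0
```

>>> jog_arm(targets=[-0.4,1,-0.5,0,-0.235,0.53,-0.5,0,0,0,-0.5,0,0,0,-0.5,0,0,0,0,0,0,0,0,0,0,0,0,0])

```text
time: 21.4
eef_pos: [517.9, 5.0, 110.6]
orientation: [0.707, 0.707, 0.0, 0.0]
force: [-0.3, 0.2, -1.8]
finger_gap: 0.236
finger_force: 25.0
```

```bash
python3 - <<'E'
from pb import *
c=side(5); s=ctrl.observe(); print(s['eef_pos'],s['time'],s['force']); np.save('side4.npy',c,allow_pickle=True)
run(c,s['eef_pos'],[517.5,5.5,34],11,s['eef_pos'][2]-50.2)
u,v=proj(c,[s['eef_pos']])[0].astype(int); X=c['img'][v-25:v+50,u-45:u+45].astype(np.uint8); cv2.imwrite('pics/c3.png',cv2.resize(X,None,fx=7,fy=7,interpolation=cv2.INTER_CUBIC)[:,:,::-1])
E
```

```text
[517.66771536   5.36520363 110.58496087] 21.65 [-0.08308274 -0.01259132 -0.73227697]
proj axis [[366.6, 273.3], [366.7, 272.1], [366.8, 270.9], [366.8, 269.6], [366.9, 268.4], [367.0, 267.2]]
273 [158, 158, 160, 159, 159, 158, 158, 159, 159, 157, 147, 130, 120, 115, 111, 110, 109, 107, 107, 126, 155, 162, 161, 161, 160, 160, 162, 166, 171] 352
272 [158, 159, 158, 159, 158, 158, 158, 160, 161, 159, 147, 131, 120, 115, 111, 110, 111, 108, 105, 119, 154, 162, 161, 162, 163, 166, 171, 179, 182] 352
271 [160, 158, 157, 158, 157, 160, 160, 161, 162, 159, 148, 132, 120, 114, 111, 111, 110, 107, 97, 106, 139, 157, 167, 171, 176, 178, 184, 185, 186] 352
271 [160, 158, 157, 158, 157, 160, 160, 161, 162, 159, 148, 132, 120, 114, 111, 111, 110, 107, 97, 106, 139, 157, 167, 171, 176, 178, 184, 185, 186] 352
270 [159, 158, 159, 160, 161, 161, 162, 161, 161, 159, 147, 132, 116, 109, 110, 111, 110, 103, 77, 76, 101, 141, 176, 185, 185, 186, 185, 186, 185] 352
270 [159, 158, 159, 160, 161, 161, 162, 161, 161, 159, 147, 132, 116, 109, 110, 111, 110, 103, 77, 76, 101, 141, 176, 185, 185, 186, 185, 186,
[... 1351 characters left out ...]
8 158 146 113 100 105 111 115 114 112 111 109 119 147 166 157
  158 153 127]
 [161 160 157 161 153 129 109 105 106 107 108 106 105 103 113 144 166 165
  160 147 118]
 [158 158 157 160 160 149 131 109  86  77  75  74  78  92 114 142 162 162
  156 135 113]
 [158 158 158 159 160 159 150 128  98  86  82  82  87 108 130 152 161 161
  159 146 122]
 [158 158 158 159 159 160 157 152 146 145 144 143 143 147 152 158 157 159
  160 158 146]
 [158 159 158 158 159 159 159 160 160 160 161 162 162 161 160 159 158 157
  158 160 155]
 [161 160 159 157 159 158 158 159 158 159 159 160 160 161 160 160 159 158
  159 160 150]
 [163 162 161 160 159 158 158 157 159 158 158 157 158 158 159 159 160 161
  160 154 133]]
```

View pics/c3.png

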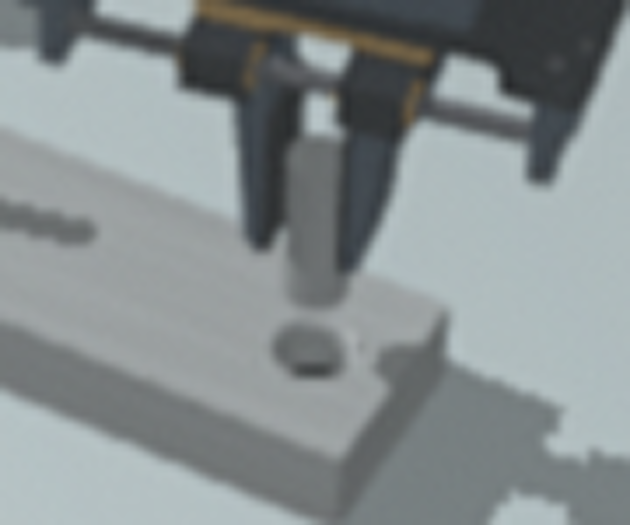

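The crop shows the pin's foot (317,300) just above the wide bore (308,350), nearly aligned. I'll work out the remaining offset.

```bash
python3 - <<'E'
from h import *
c=np.load('side4.npy',allow_pickle=True).item()
for q in ([365.95,281.65],[365.95,281.85],[365.95,282.05],[365.65,281.65]): print(onplane(c,[q],33).round(1))
E
```

```text
[[518.2   5.7  33. ]]
[[518.1   6.3  33. ]]
[[517.9   6.9  33. ]]
[[518.9   6.   33. ]]
```

>>> jog_arm(targets=[0.01,0.02,-0.6,0,0,0,-0.6,0,0,0,-0.2,0,0,0,-0.2,0,0,0,0,0,0,0,0,0], newtons=10)

```text
time: 22.25
eef_pos: [517.2, 5.9, 78.0]
orientation: [0.707, 0.707, -0.0, -0.0]
force: [-2.2, 2.8, -3.5]
finger_gap: 0.24
finger_force: 10.0
```

>>> jog_arm(targets=[0,0,-0.2,0,0,0,-0.2,0,0,0,0,0])

```text
time: 22.55
eef_pos: [517.4, 6.0, 70.0]
orientation: [0.707, 0.707, -0.0, -0.0]
force: [-2.8, 2.2, -4.2]
finger_gap: 0.238
finger_force: 10.0
```

>>> jog_arm(targets=[-0.02,0.02,-0.2,0,0,0,-0.12,0,0,0,0,0,0,0,0,0])

```text
time: 22.95
eef_pos: [517.3, 6.2, 63.9]
orientation: [0.707, 0.707, -0.0, 0.0]
force: [-1.1, 2.4, -3.2]
finger_gap: 0.237
finger_force: 10.0
```

>>> jog_arm(targets=[0,0,0,0,0,0,0,0,0,0,0,0,0,0,1,0,0,0,1,0], fingers=-0.3)

```text
time: 23.45
eef_pos: [517.1, 6.2, 104.2]
orientation: [0.707, 0.707, -0.0, -0.0]
force: [-0.4, 0.3, 0.4]
finger_gap: 0.354
finger_force: 0.0
```

>>> jog_arm(targets=[0,0,1,0,0,0,1,-1,0,1,0,-1,0,1,0,-1,0,1,0,-1,0,1,0,-1,0,1,0,-1,0,1,0,-1])

```text
time: 24.25
eef_pos: [517.4, 127.1, 144.2]
orientation: [0.888, 0.46, 0.0, 0.0]
force: [-0.3, 0.5, 0.3]
finger_gap: 0.349
finger_force: 0.0
```

```bash
python3 - <<'E'
from pb import *
c=side(4); T=eyes.read_camera('top'); s=ctrl.observe(); print(s['eef_pos'],s['time'],s['force']); np.save('side5.npy',c,allow_pickle=True); np.save('top5.npy',T,allow_pickle=True)
A=cloud(c); B=cloud(T)
for nm,p in(('wide',(517.3,6)),('narrow',(655.2,-18.4))):
    for n,X in(('side',A),('top',B)):
        q=(np.hypot(X[:,:,0]-p[0],X[:,:,1]-p[1])<16)&(X[:,:,2]>62)&(X[:,:,2]<85)
        print(nm,n,q.sum(),np.median(X[q][:,2]) if q.any() else None,X[q][:,:2].mean(0).round(1),np.percentile(X[q][:,2],90) if q.any() else 0)
a=c['img'][215:420,250:450].astype(np.uint8); b=T['img'][200:320,190:350]
cv2.imwrite('pics/c4.png',np.hstack([cv2.resize(a,None,fx=2,fy=2),cv2.resize(b,None,fx=2.4,fy=2.4)[:0].reshape(-1,1,3)[:0] if 0 else cv2.resize(b,(390,410))])[:,:,::-1])
E
```

```text
[517.27438341 125.83159704 143.94669386] 24.5 [ 0.14342995 -0.26746066 -0.56242603]
wide side 0 None [nan nan] 0
wide top 48 72.44629919239037 [518.4   4.6] 76.26545475604837
narrow side 23 69.64848318064332 [655.9 -13.4] 74.55466707933195
narrow top 21 71.6807937667877 [655.6 -19. ] 75.27586307971819<stdin>:7: RuntimeWarning: Mean of empty slice.
  ret = um.true_divide(
```

View pics/c4.png

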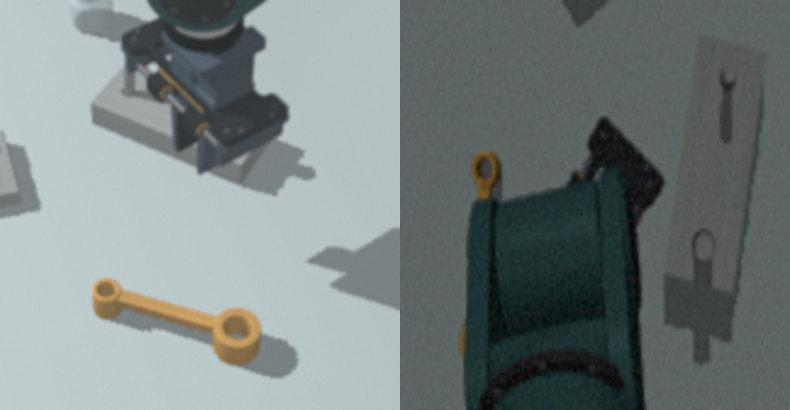

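Both pins stand home: tops measure about 72 mm against the expected 73, and the top view shows them seated in their bores. Next I'll find the lever's axis and ends, correcting for the top camera's bias of about (+0.8, -1.1) mm.

```bash
python3 - <<'E'
from m import *
for n,c,ctr in(('top',np.load('top0.npy',allow_pickle=True).item(),(224,275)),('side',np.load('side5.npy',allow_pickle=True).item(),(335,370))):
    img=np.clip(c['img'],0,255).astype(np.uint8); hsv=cv2.cvtColor(img,cv2.COLOR_RGB2HSV)
    X=cloud(c); Z=X[:,:,2]
    br=(hsv[:,:,1]>90)&(hsv[:,:,0]>8)&(hsv[:,:,0]<30)
    k=np.zeros(br.shape,np.uint8); cv2.circle(k,ctr,60,1,-1); m=br&(k>0)&(Z>29)
    ys,xs=np.nonzero(m); Y=onplane(c,np.c_[xs,ys],34)[:,:2]; Ya=onplane(c,np.c_[xs,ys],32)[:,:2]
    a=(Y[:,0]>475)&(Y[:,0]<540); A=Ya[a]; p=np.polyfit(A[:,0],A[:,1],1); print(n,'arm line',p,'ang',np.degrees(np.arctan(p[0])),'y@485',np.polyval(p,485),'width',A[:,1].min(),A[:,1].max())
    d=np.array([1,p[0]])/np.hypot(1,p[0]); t=Y@d; print('t',t.min(),t.max(),t.max()-t.min(), 'bal',t.min()+69, t.max()-110)
    for nm,s in(('ring',t<t.min()+45),('eye',t>t.max()-24)):
        print(nm,Y[s].min(0),Y[s].max(0),(Y[s].max(0)+Y[s].min(0))/2,s.sum())
E
```

```text
top arm line [5.92611343e-03 2.52751623e+02] ang 0.33953731401478066 y@485 255.62578835697482 width 248.05092672202733 262.71561426506804
t 414.53300582748903 588.666256804939 174.13325097745002 bal 483.53300582748903 478.66625680493905
ring [412.9778981 231.3976494] [457.17574834 275.74305444] [435.07682322 253.57035192] 149
eye [564.56819592 242.41751038] [587.17071376 270.23391071] [575.86945484 256.32571055] 42
side arm line [1.93586162e-02 2.49706488e+02] ang 1.1090284823221248 y@485 259.09541667003725 width 252.65917843602563 267.9197215122822
t 414.38854764738545 590.7533561621299 176.36480851474442 bal 483.38854764738545 480.7533561621299
ring [409.37406206 235.95113611] [454.27192131 286.32882989] [431.82299169 261.139983  ] 251
eye [561.8942272 246.6465773] [585.83148452 277.17551774] [573.86285586 261.91104752] 75
```

>>> jog_arm(targets=[-0.2,0.8,0,-1,-0.2,0.8,0,-1,-0.2,0.8,0,-1,-0.2,0.8,0,-1,-0.2,0.8,0,-1,-0.2,0.8,0,-1,-0.2,0.8,0,-1,-0.2,0.8,0,-1], fingers=0.3)

```text
time: 25.3
eef_pos: [485.4, 254.0, 144.0]
orientation: [0.992, 0.129, 0.0, 0.0]
force: [-0.6, 0.6, 1.0]
finger_gap: 0.654
finger_force: 0.0
```

>>> jog_arm(targets=[-0.25,0.11,0,-1,0,0,0,-1,0,0,0,-0.86,0,0,-1,0,0,0,-1,0,0,0,0,0,0,0,0,0])

```text
time: 26.0
eef_pos: [480.5, 255.9, 104.2]
orientation: [1.0, 0.006, -0.0, 0.0]
force: [1.2, 0.2, 0.2]
finger_gap: 0.648
finger_force: 0.0
```

```bash
python3 - <<'E'
from pb import *
c=eyes.read_camera('side'); s=ctrl.observe(); print(s['eef_pos'],s['time'],s['orientation'],s['finger_gap'])
print(proj(c,[[480,256.5,25],[435,256,34]]))
cv2.imwrite('pics/c5.png',cv2.resize(c['img'][300:430,250:430],(720,520))[:,:,::-1])
E
```

```text
[480.7999827  256.18813262 104.65261763] 26.05 [ 9.99981274e-01  6.11420978e-03  2.44578054e-04 -8.96240570e-05] 0.6524018472397647
[[346.2247289  373.87858975]
 [367.69311984 377.47417903]]
```

View pics/c5.png

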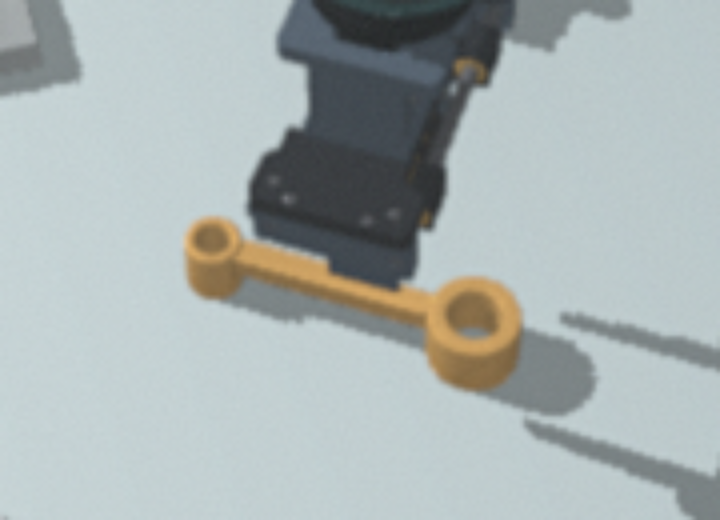

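The side crop shows the fingers straddling the arm beside the ring (finger right edge about 415, ring left edge about 428), aligned with the arm. I'll go down with a 2 mm bias away from the ring and grip.

>>> jog_arm(targets=[0.1,0,-1,0,0,0,-1,0,0,0,-0.9,0,0,0,-0.9,0,0,0,0,0])

```text
time: 26.55
eef_pos: [481.8, 256.1, 27.2]
orientation: [1.0, 0.006, -0.001, 0.0]
force: [-0.2, 0.4, 0.6]
finger_gap: 0.652
finger_force: 0.0
```

>>> jog_arm(targets=[0,0,0,0,0,0,0,0,0,0,0,0,0,0,0,0,0,0,0,0,0,0,0,0,0,0,0,0,0,0,0,0], fingers=-1, newtons=10)

```text
time: 27.35
eef_pos: [482.6, 256.8, 28.2]
orientation: [1.0, 0.006, 0.0, -0.0]
force: [-1.6, 3.2, 5.5]
finger_gap: 0.15
finger_force: 10.0
```

>>> jog_arm(targets=[0,0,0,0,0,0,0,0,0,0,0,0,0,0,0,0], newtons=50)

```text
time: 27.75
eef_pos: [482.6, 256.8, 28.2]
orientation: [1.0, 0.006, 0.0, -0.0]
force: [-1.5, 4.4, 5.4]
finger_gap: 0.149
finger_force: 50.0
```

>>> jog_arm(targets=[0,0,0.4,0,0,0,1,0,0,0,1,0,0,0,1,0,0,0,1,0,0,0,1,0,0,0,0.6,0,0,0,0,0])

```text
time: 28.55
eef_pos: [482.7, 256.6, 149.2]
orientation: [1.0, 0.006, 0.001, -0.0]
force: [0.3, -0.5, -7.0]
finger_gap: 0.15
finger_force: 50.0
```

>>> jog_arm(targets=[0,0,0,0,0,0,0,0])

```text
time: 28.75
eef_pos: [481.6, 256.1, 146.8]
orientation: [1.0, 0.006, -0.001, 0.0]
force: [0.1, -0.2, -6.3]
finger_gap: 0.148
finger_force: 50.0
```

```bash
cat > lev.py <<'E'
from pb import *
def lev(c,h,px):
    img=np.clip(c['img'],0,255).astype(np.uint8); hsv=cv2.cvtColor(img,cv2.COLOR_RGB2HSV)
    br=((hsv[:,:,1]>90)&(hsv[:,:,0]>8)&(hsv[:,:,0]<30)).astype(np.uint8)
    k=np.zeros(br.shape,np.uint8); cv2.circle(k,px,75,1,-1); return br*k
E
python3 - <<'E'
from lev import *
c=side(4); s=ctrl.observe(); print(s['eef_pos'],s['time'],s['force'],s['ft_torque'],s['finger_force'])
np.save('side6.npy',c,allow_pickle=True)
e=s['eef_pos']; zb=e[2]-3
a=np.radians(.7); d=np.array([np.cos(a),np.sin(a),0]); b=np.array([e[0],e[1],zb])
P=proj(c,[b-45*d+[0,0,9],b+95*d+[0,0,9]]); print(P)
X=cloud(c); m=lev(c,0,tuple(int(q) for q in proj(c,[b])[0]))>0
for nm,o in(('ring',-45),('eye',95)):
    p=b+o*d; q=m&(np.hypot(X[:,:,0]-p[0],X[:,:,1]-p[1])<28)&(X[:,:,2]>zb+4)&(X[:,:,2]<zb+16)
    print(nm,p.round(1),q.sum(),np.median(X[q],0).round(1),X[q].mean(0).round(1))
cv2.imwrite('pics/c6.png',cv2.resize(np.clip(c['img'],0,255).astype(np.uint8)[225:405,250:450],(800,600))[:,:,::-1])
E
```

```text
[481.99296208 256.31061782 147.25109862] 28.95 [-0.0687308  -0.671342   -7.21175487] [ 0.00178325 -0.01134834  0.01308696] 49.99809980392456
[[369.00967742 340.02822325]
 [298.96296328 320.9651457 ]]
ring [437.  255.8 144.3] 284 [435.3 258.9 151.7] [434.6 257.9 151.7]
eye [577.  257.5 144.3] 108 [568.6 258.8 151.5] [568.5 258.6 151.6]
```

View pics/c6.png

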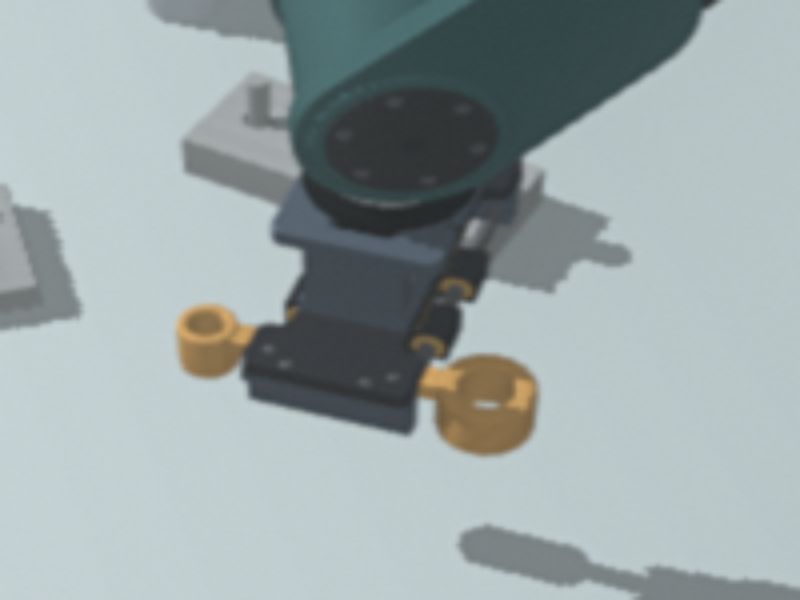

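The crop shows the lever held level, with ring centre about (487,378) and eye about (207,325), both slightly to the right of where they'd be if gripped exactly at the balance point. I'll measure that offset from the cylinder outlines.

```bash
cat >> lev.py <<'E'
def offs(c,e,yaw,bias=-0.2):
    b=np.array([e[0],e[1],e[2]-3]); a=np.radians(yaw); d=np.array([np.cos(a),np.sin(a),0])
    X=[]
    img=c['img'].astype(float); f=img[:,:,0]-img[:,:,2]  # red minus blue: brass high
    for nm,o,R in(('ring',-45,24),('eye',95,15)):
        p=b+o*d; 
        for h in(-14,-8):
            # front silhouette row: project the front of cylinder
            u,v=proj(c,[p+[0,0,h]])[0]; v=int(round(v)); r=f[v,int(u)-25:int(u)+26]; 
            on=np.nonzero(r>35)[0]; 
            def cr(i,j): return i+(35-r[i])/(r[j]-r[i])
            l=cr(on[0]-1,on[0]); rr=cr(on[-1]+1,on[-1]-0) if on[-1]<50 else np.nan
            rr=on[-1]+(r[on[-1]]-35)/(r[on[-1]]-r[min(on[-1]+1,50)])
            l+=int(u)-25; rr+=int(u)-25
            print(nm,h,'pred u',u.round(2),'row',v,'edges',l.round(2),rr.round(2),'mid',((l+rr)/2).round(2),'w',(rr-l).round(2),'max',r.max())
E
python3 - <<'E'
from lev import *
c=np.load('side6.npy',allow_pickle=True).item(); e=np.array([482.1,256.4,147.9])
offs(c,e,.7)
print(proj(c,[[482,256,140],[472,256,140],[482,266,140]]))
E
```

```text
ring -14 pred u 368.5 row 347 edges 359.17 382.82 mid 370.99 w 23.66 max 89.5
ring -8 pred u 368.62 row 345 edges 359.08 383.18 mid 371.13 w 24.11 max 100.75
eye -14 pred u 299.39 row 328 edges 294.0 311.55 mid 302.77 w 17.55 max 77.5
eye -8 pred u 299.26 row 326 edges 293.83 312.71 mid 303.27 w 18.88 max 103.75
[[346.00015084 338.04353744]
 [351.00614799 339.46915628]
 [344.26993652 342.01341195]]
```

The lever is gripped about 4.5 mm towards the eye from its balance point, within the 16 mm limit. I'll carry it over the block with that offset and a turn of about -10.8°.

>>> jog_arm(targets=[0.3,-0.5,0,-0.2,0.3,-0.92,0,-0.2,0.3,-0.92,0,-0.2,0.3,-0.92,0,-0.2,0.3,-0.92,0,-0.2,0.3,-0.92,0,-0.2,0.3,-0.92,0,-0.2,0.3,-0.92,0,-0.2])

```text
time: 29.75
eef_pos: [530.7, 116.3, 147.8]
orientation: [0.998, -0.064, -0.0, 0.0]
force: [0.2, -0.0, -7.0]
finger_gap: 0.147
finger_force: 50.0
```

>>> jog_arm(targets=[0.3,-0.92,0,-0.2,0.3,-0.92,0,-0.2,0.3,-0.92,0,-0.15,0.3,-0.92,0,0,0.3,-0.92,0,0,0.3,-0.92,0,0,0,-0.49,-0.4,0,0,0,-0.4,0])

```text
time: 30.55
eef_pos: [566.1, -3.7, 131.2]
orientation: [0.996, -0.089, -0.0, 0.0]
force: [-0.7, 0.4, -6.8]
finger_gap: 0.15
finger_force: 50.0
```

>>> jog_arm(targets=[0,0,0,0,0,0,0,0,0,0,0,0,0,0,0,0])

```text
time: 30.95
eef_pos: [566.4, -2.1, 132.2]
orientation: [0.996, -0.087, 0.0, -0.0]
force: [0.3, -0.5, -5.8]
finger_gap: 0.149
finger_force: 50.0
```

```bash
python3 - <<'E'
from lev import *
c=side(5); s=ctrl.observe(); e=s['eef_pos']; q=s['orientation']; print(e,s['time'],s['force'],s['ft_torque'],q,np.degrees(2*np.arctan2(q[1],q[0])))
np.save('side7.npy',c,allow_pickle=True)
offs(c,e,-10.05)
X=cloud(c)
for nm,p in(('ring',(517.3,6.2)),('eye',(655.2,-18.4))):
    Q=(np.hypot(X[:,:,0]-p[0],X[:,:,1]-p[1])<28)&(X[:,:,2]>125)&(X[:,:,2]<150)&(c['img'][:,:,0]-c['img'][:,:,2]>35)
    print(nm,Q.sum(),X[Q].mean(0).round(1),np.percentile(X[Q][:,2],[50,90]).round(1))
u,v=proj(c,[e])[0].astype(int); cv2.imwrite('pics/c7.png',cv2.resize(np.clip(c['img'],0,255).astype(np.uint8)[v-75:v+75,u-100:u+100],(800,600))[:,:,::-1]); print(u,v)
E
```

```text
[566.34628094  -2.42686679 132.05086831] 31.2 [-0.30466901 -0.59522991 -6.30764081] [-0.00169969  0.00302584  0.0663882 ] [ 9.96157496e-01 -8.75798395e-02  1.23075890e-04 -1.27349611e-05] -10.048784534820607
ring -14 pred u 365.61 row 256 edges 356.66 377.04 mid 366.85 w 20.39 max 81.80000000000001
ring -8 pred u 365.71 row 254 edges 356.64 377.28 mid 366.96 w 20.63 max 81.8
eye -14 pred u 311.7 row 235 edges 306.69 313.32 mid 310.01 w 6.62 max 71.8
eye -8 pred u 311.62 row 233 edges 306.63 311.65 mid 309.14 w 5.02 max 71.99999999999999
ring 287 [518.6  10.4 134.8] [136.4 139.7]
eye 62 [662.1 -14.3 133.6] [135.1 139.6]
347 243
```

View pics/c7.png

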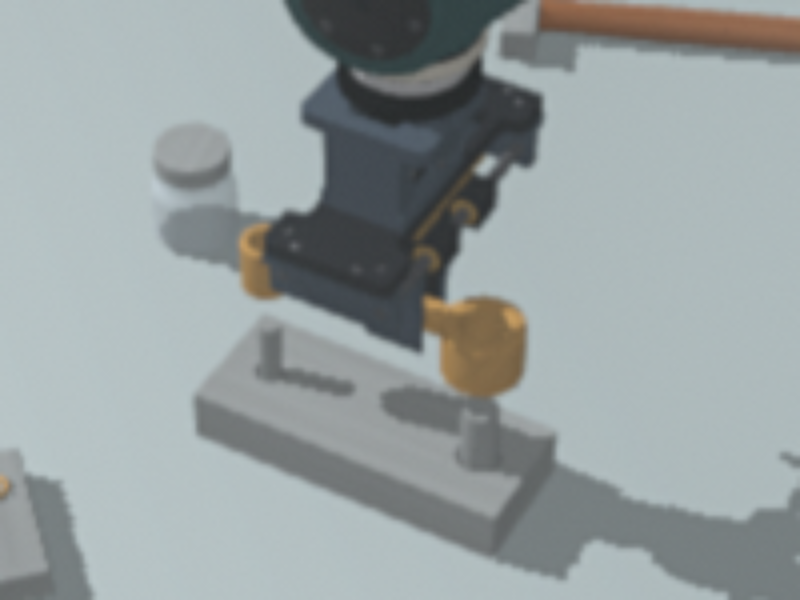

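The crop shows the lever held level with its ring (483,345) directly above the thick pin (481,435) and its eye (about (265,262)) over the thin pin (270,350), all clear. The measured offsets are within about 2 mm, so I'm handing it in.

```bash
python3 -c "
from cell import ctrl
print(ctrl.job_done())"
```

```text
the job is handed in; nothing more can be done
None
```

I handed the job in at about 31 s: both pins stand home, and the lever is held level about 30 mm above them, ring and eye within about 2 mm of the pins by camera measurement; no pass or fail verdict came back.

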